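# Steady the drop hook and hang the blank template on it

## Robot

A 6-joint arm with a two-finger parallel gripper is mounted at the origin on the work surface; the furniture and walls round the work are solid. World frame = base frame: x ahead of the robot, y to its left, z up, the work surface at z = 0. Lengths are in m, angles in degrees, forces in N, time in s.
With the tool pointing down it reaches from about 0.4 to 0.825 m from the base axis. Payload 7 kg.
Tool frame: the origin (TCP) lies midway between the tips of the shut fingers; the grasp point (between the pads) lies r.grasp_offset behind it (r.grasp_offset is the distance from the TCP to the grasp point, in m); x points along the fingers, z is the direction in which the jaws open and shut, and the axes are right-handed (so a half turn about x gives the same grasp; the last joint's range is limited). The gripper opens to 88 mm and grips with 3 to 60 N. Pads are 19 mm wide; open, the fingers measure 130 mm over their backs; the gripper's body (78 mm by 193 mm) begins 47 mm behind the grasp point.
Start: joints at [91.965, 20.546, 0.682, 0, -70.136, -16.507], TCP at [0.169, 0.653, 0.227] pointing down, gripper open.
Joint ranges: [-176.03, 176.03], [-82.01, 121.73], [-58.28, 71.71], [-173.87, 95.51], [-174.79, -0.11], [-173.66, 173.66]. Speed limits (degrees/s): [136.94, 136.94, 172.46, 180, 180, 180].

## Interface

Orientations are given as [roll, pitch, yaw] about the fixed x, y, z axes, in that order (R = Rz(yaw) Ry(pitch) Rx(roll)).
In Python, from plant import readout, vision, close_job, r gives the robot as it stands.
- The arm moves only by the shell command python3 -m handwheel 'ROWS' [OPENING] [FORCE]. ROWS is JSON, a list that holds one entry, the list of rows, each a list of 4 numbers: the shift along the world's x, y, z in units of 40 mm (1.0 is 40 mm), then the turn about the world's z in units of 5 degrees (1.0 is 5 degrees). In form: [[[tx, ty, tz, roll], ...]]. A call has 1 to 8 rows; each row shifts and turns the pose as measured when the row begins; what a row does not reach is not made up. A row lasts 1/10 s, in which the tool goes at most 50 mm and 8.59 degrees, less where a joint would pass 70% of its speed; a pose out of reach is approached as far as the arm can. A call is refused whole if a number of a shift passes 1 or a number of a turn 1, either way. A call with a gripper value outside its range is refused whole. OPENING is the finger opening in mm, from 0 to 87.6, set as the call begins (- or left out, the last holds). The fingers move at their own pace and stop on an object; FORCE is the grip in N (left out, the last holds). Time passes only in rows, so rows that do not move let the fingers close. It gives the time, the measured TCP pose, the force and the opening at its end, in the units of the state.
- readout.get_state(): the state, without advancing time (a new reading comes with each control period).
- vision.capture(name): name is "scene" or "top"; returns the picture (480x640x3 uint8, blue, green, red); there is no depth.
- vision.get_calibration(name): a dict with "intrinsics" (3x3 intrinsics, pixels), "pose" (4x4, takes a point from camera to world coordinates). Camera axes: x right, y up, looking along -z (the intrinsics and any distortion apply to the point x, -y, -z); pixel columns grow to the right and rows downward; lengths in m; the calibration is good to about 2 mm. A picture is of the moment at which its call begins. get_calibration takes no time and is no camera call.
- close_job(): hands the job in, once; it reports no verdict.
The state is a dict: "time_s": time; "joints": joint angles; "qd": joint speeds; "joint_torque": joint torques, N m; "tcp_pos": TCP position; "eef_rot": TCP orientation; "contact_force": force on the tool from outside, world axes, zero at the start; "moment": the same for the moment, N m; "gripper_width": finger opening in m.
Only numpy, scipy, OpenCV 4.12 (cv2) and the standard library are available. Lean on these libraries where they do the work, as an engineer would, in place of code of your own. Each camera call takes 0.05 s, during which the arm holds its last target.

## Task

The hook on the bench post has been left swinging. First bring the empty hook to rest with a touch so that it hangs straight down and still, then take the plywood template out of its stand and hang it on the hook by its eye, and leave hook and template hanging still. Leave the other things on the bench where they are.

Things in the scene. Friction and masses are not known exactly. Their poses are not given: they have to be found in the camera images.
- post: Fixed grey bench post that carries the hook. Origin on the worktop (z = 0) straight below the hook's pivot; -x is the way the hook's arm points (roughly to the robot), y the direction in which it swings, z up. Steel foot plate x -55 to 105, y +-60, 12 mm high; upright 20 mm tube at x = +65 mm, up to z = 380 mm.
- hook_pivot (a point): The hook's pivot on the post, z = 345 mm, same axes as the post. A bracket holds it: x -12 to +20, y +-13, z 333 to 380 mm; nothing else is overhead in front of (-x of) it.
- hook (a joint): Swing angle of the hook about the post's x axis through the pivot, rad; 0 hangs straight down, positive carries the arm to the post's +y. Swings freely with almost no damping, period about 0.7 s, amplitude 0.28 to 0.5 at the start; left alone it still swings at half that after 40 s.
- hook_arm (a point): Point on the axis of the hook's level arm, 145 mm below the pivot (z = 200 mm at rest) and 75 mm in front (-x) of the shank; swings with the hook, axes like the post's. The hook is 9 mm round steel bar, 0.3 kg, L-shaped: shank straight down from the pivot, arm along -x. The straight level part runs from 63 mm behind (+x) to 33 mm in front of this point.
- hook_tip (a point): Top of the hook's upturned tip, 44 mm in front (-x) of hook_arm and 17 mm above it; 9 mm round, swings with the hook.
- stand_slot (a point): Fixed wooden stand 90 x 150 mm (x, y) with a slot along its y that holds the template upright; origin at the centre of the slot's floor, z = 8 mm. Slot 14 mm wide between two walls whose tops are at z = 36 mm (42 mm across outside); end stops up to z = 20 mm.
- template_mid (a point): Centre, half-way up, of the loose plywood template: flat, 12 mm thick (x), 130 mm wide (y), 167 mm tall (z), 0.15 kg: a hexagon 113 mm tall standing on a flat edge, and on its top an upright head 50 mm wide, 54 mm tall with the eye through it. Front and back are alike.
- template_eye (a point): Centre of the eye, an opening through the head along x, 30 mm wide, 40 mm tall, upper corners bevelled; 34 mm below the head's top, 133 mm above the template's lower edge, z = 141 mm in the stand. Gripping the head from above across its 50 mm width (y), over its top 35 mm, leaves the eye free. Hung, the top of the eye rests on the arm: this point is then about 15 mm below the arm's axis.
- roll: Bystander: yellow tape roll lying flat, 92 mm across, 48 mm high; origin at the centre of its underside.
- mug: Bystander: white mug, 91 mm high, 114 mm over the handle; origin at its underside.
- brush: Bystander: wooden scrubbing brush 56 x 152 x 46 mm; origin at the centre of its underside.
There are look-alikes about, which are no part of the job. Of the things that look like the part that bears template_mid, the larger one is meant.

How it is judged:
By the outcome, as a careful person would: the job done as asked, in the order asked, and still so for the second after the job is handed in, with the robot touching nothing.
It also fails if it takes over 72 s, if anything falls off the work surface, if the arm or the gripper's body presses on something with over 40 N, if the wrist force passes 120 N, or if a joint passes its speed limit or range.

## Working session

There is one attempt and no reset: what is moved stays moved. The work goes in short steps, Python scripts to look and compute and a shell command to move; the robot and the scene stay as the last step left them, time stands still between calls to the robot, and variables do not carry over. Pictures are saved under pics/ and viewed, and the job is handed in when it is done.

```bash
ls; mkdir -p pics; python3 - <<'E'
from plant import readout, vision, r
import cv2
for n in ("scene","top"):
    im=vision.capture(n); cv2.imwrite(f"pics/{n}0.png",im)
    c=vision.get_calibration(n); print(n,c)
print(readout.get_state(), r.grasp_offset)
E
```

```text
pics
scene {'intrinsics': array([[576.99275844,   0.        , 318.53057749],
       [  0.        , 576.99275844, 240.53856713],
       [  0.        ,   0.        ,   1.        ]]), 'pose': array([[ 0.73825847, -0.41229529,  0.53384176,  1.45720012],
       [ 0.67451588,  0.45320243, -0.58278287, -1.15708329],
       [-0.00165975,  0.79032914,  0.61268025,  1.33716324],
       [ 0.        ,  0.        ,  0.        ,  1.        ]])}
top {'intrinsics': array([[461.46315453,   0.        , 323.61707847],
       [  0.        , 461.46315453, 237.05311329],
       [  0.        ,   0.        ,   1.        ]]), 'pose': array([[-0.0194065 ,  0.99511103, -0.09683715,  0.38439076],
       [-0.99973572, -0.02050764, -0.0103886 , -0.12184926],
       [-0.01232372,  0.09660995,  0.99524602,  1.38026906],
       [ 0.        ,  0.        ,  0.        ,  1.        ]])}
{'time_s': 0.1, 'joints': array([ 9.19663346e+01,  2.05874725e+01,  6.38591215e-01, -1.63326372e-02,
       -7.01344394e+01, -1.65062931e+01]), 'qd': array([-0.0039033 , -0.20233751,  0.05634133,  0.1337918 , -0.03353672,
        0.0173257 ]), 'joint_torque': array([-1.25975836e-03, -5.84165025e+01,  2.93744355e+01,  7.01520368e+00,
        1.01083657e-02, -6.08999835e-05]), 'tcp_pos': array([0.16939398, 0.65295597, 0.2257159 ]), 'eef_rot': array([  6.06617971,  89.915276  , -98.47934   ]), 'contact_force': array([-0.2947805 , -0.26484438, -0.20919982]), 'moment': array([ 0.0283945 ,  0.03682077, -0.06403937]), 'gripper_width': 0.08720513938547338} 0.0188
```

View pics/scene0.png

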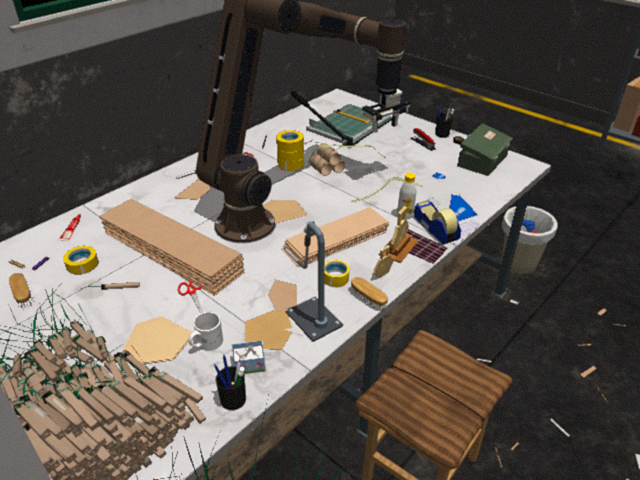

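View pics/top0.png

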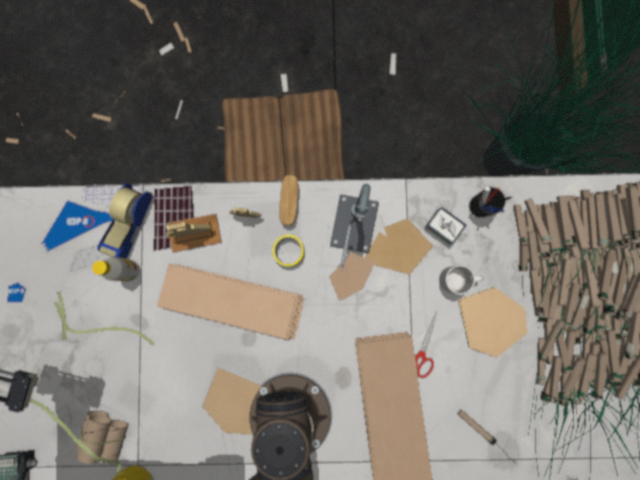

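```bash
python3 - <<'E'
import cv2
a=cv2.imread("pics/scene0.png");b=cv2.imread("pics/top0.png")
cv2.imwrite("pics/c1.png",cv2.resize(a[200:350,270:450],None,fx=4.4,fy=4,interpolation=cv2.INTER_CUBIC)[:600,:800])
cv2.imwrite("pics/c2.png",cv2.resize(b[165:285,140:400],None,fx=3,fy=3,interpolation=cv2.INTER_CUBIC))
E
```

```text
(no output)
```

View pics/c1.png

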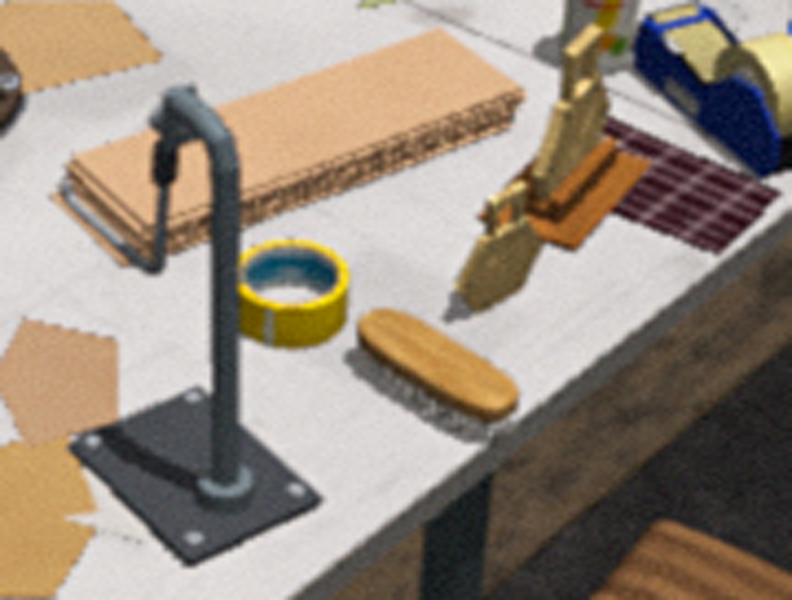

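View pics/c2.png

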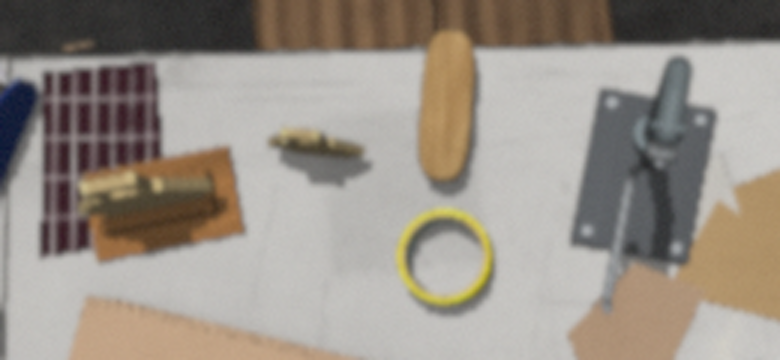

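```bash
python3 - <<'E'
import cv2
a=cv2.imread("pics/scene0.png");b=cv2.imread("pics/top0.png")
def crop(i,x,y,w,h,f,n):
    c=cv2.resize(i[y:y+h,x:x+w],None,fx=f,fy=f,interpolation=cv2.INTER_LANCZOS4)
    for k in range(0,w,10): cv2.putText(c,str(x+k),(k*f,8),0,.3,(0,0,255)); cv2.line(c,(k*f,0),(k*f,h*f),(0,0,255) if 0 else (90,90,90),1) if k%10==0 else 0
    for k in range(0,h,10): cv2.putText(c,str(y+k),(0,k*f+8),0,.3,(0,0,255)); cv2.line(c,(0,k*f),(w*f,k*f),(90,90,90),1)
    cv2.imwrite(n,c)
crop(a,370,195,80,75,8,"pics/d1.png")
crop(b,155,195,80,60,10,"pics/d2.png")
crop(a,280,215,70,125,4,"pics/d3.png")
crop(b,320,175,70,100,6,"pics/d4.png")
E
```

```text
(no output)
```

View pics/d1.png

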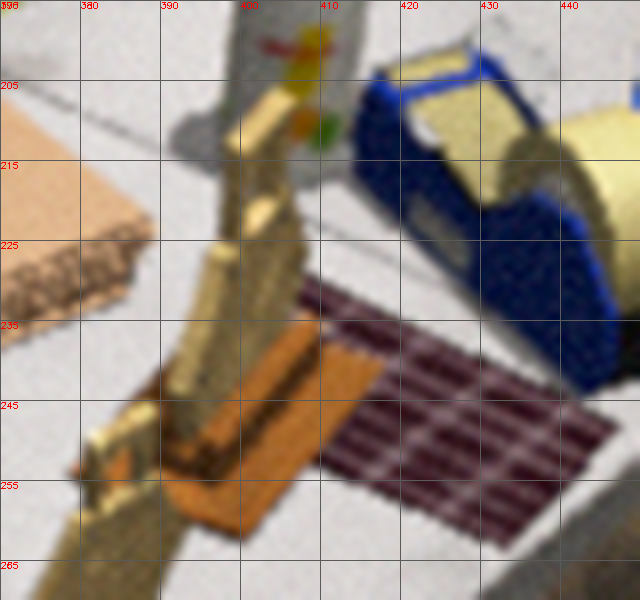

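View pics/d2.png

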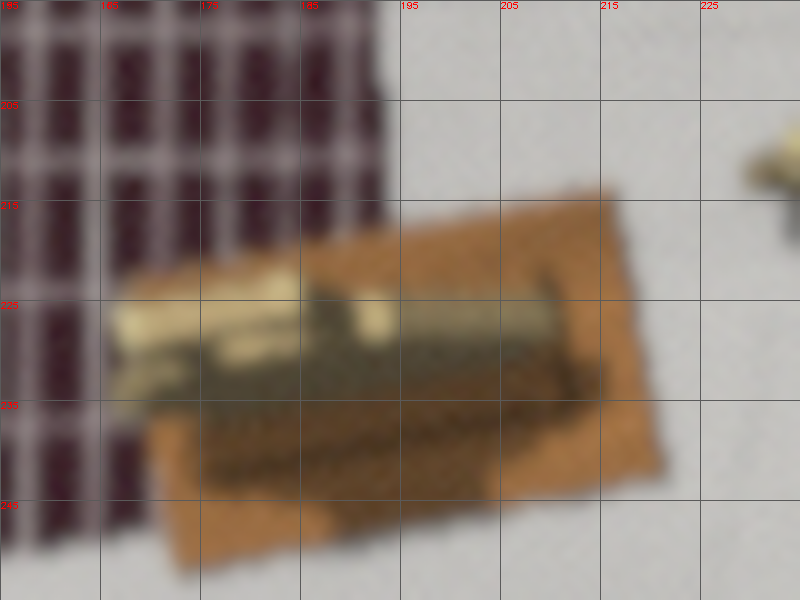

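View pics/d3.png

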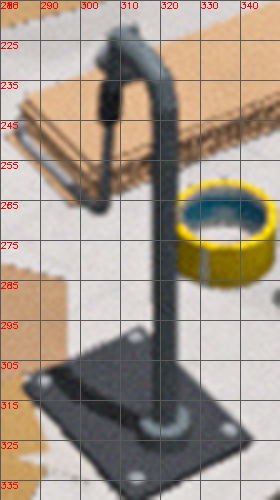

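View pics/d4.png

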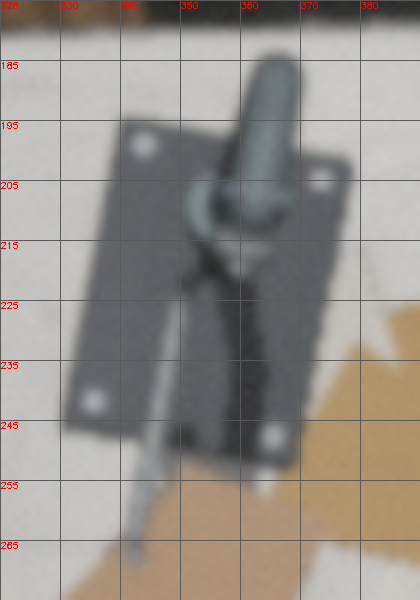

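```bash
cat > h.py <<'E'
import numpy as np, cv2
from plant import vision
from scipy.optimize import least_squares
C={n:vision.get_calibration(n) for n in("scene","top")}
def proj(n,P):
    P=np.atleast_2d(P); T=np.linalg.inv(C[n]["pose"]); c=P@T[:3,:3].T+T[:3,3]
    K=C[n]["intrinsics"]; return np.c_[K[0,2]+K[0,0]*c[:,0]/-c[:,2], K[1,2]+K[1,1]*c[:,1]/c[:,2]]
def ray(n,uv):
    K=C[n]["intrinsics"];T=C[n]["pose"]
    d=np.array([(uv[0]-K[0,2])/K[0,0],-(uv[1]-K[1,2])/K[1,1],-1]); return T[:3,3],T[:3,:3]@d
def atz(n,uv,z):
    o,d=ray(n,uv); return o+d*(z-o[2])/d[2]
def pl(p,L):  # planar pose x,y,yaw ; L local
    c,s=np.cos(p[2]),np.sin(p[2]); L=np.atleast_2d(L)
    return np.c_[p[0]+c*L[:,0]-s*L[:,1],p[1]+s*L[:,0]+c*L[:,1],L[:,2]]
def fit(obs,p0):
    f=lambda p:np.concatenate([(proj(n,pl(p,l))[0]-uv) for n,l,uv in obs])
    s=least_squares(f,p0,loss="soft_l1"); return s.x,f(s.x).reshape(-1,2)
E
python3 - <<'E'
from h import *
z=.012
obs=[("top",(.105,.06,z),(340.2,194.7)),("top",(.105,-.06,z),(378.5,201.5)),("top",(-.055,-.06,z),(369,253)),("top",(-.055,.06,z),(330.3,246.7)),
("scene",(-.055,-.06,z),(285.5,311.2)),("scene",(-.055,.06,z),(315,296.5)),("scene",(.105,.06,z),(343.2,324.2)),("scene",(.105,-.06,z),(312,340))]
p,e=fit(obs,[.4,-.2,0]);print("post",p,np.degrees(p[2]));print(e.round(1))
for n in("top","scene"): print(n,proj(n,pl(p,[(0,0,.345),(-.075,0,.2),(-.119,0,.217),(.065,0,.38)])).round(1).tolist())
t=.175
obs=[("top",(0,.0,t),(175.8,225.8)),("scene",(0,0,t),(402.8,210.2)),
("top",(.006,.025,t),(166.7,226.8)),("top",(-.006,.025,t),(167,229.7)),("top",(.006,-.025,t),(184.7,221.8)),("top",(-.006,-.025,t),(185,225)),
("scene",(.006,-.025,t),(400.6,214.3)),("scene",(-.006,-.025,t),(398.5,213)),("scene",(.006,.025,t),(407.1,207.5)),("scene",(-.006,.025,t),(405,206))]
q,e=fit(obs,[.45,.2,0]);print("templ",q,np.degrees(q[2]));print(e.round(1))
for zb in(.008,.012,.02):
  obs=[("top",(.045,-.075,zb),(216.3,213.8)),("top",(-.045,-.075,zb),(221.5,242.5)),("top",(-.045,.075,zb),(173,252)),("scene",(.045,-.075,zb),(400,262.5)),("scene",(.045,.075,zb),(418.1,240))]
  s,e=fit(obs,[.45,.2,0]);print("stand",zb,s,np.degrees(s[2]),e.round(1).tolist())
E
```

```text
post [ 0.53326057 -0.19567638 -0.21462576] -12.297150359713203
[[-0.2 -1.4]
 [ 0.8 -0.6]
 [ 0.5  0.2]
 [-0.5 -1.3]
 [-1.5 -1.5]
 [-0.7 -1.5]
 [ 0.1 -0.9]
 [ 0.1 -0.2]]
top [[360.6, 215.1], [351.3, 251.7], [348.3, 268.4], [367.2, 184.1]]
scene [[307.4, 229.2], [294.5, 254.9], [286.6, 243.5], [320.5, 230.5]]
templ [0.54151266 0.28039874 0.20321472] 11.643346025761955
[[ 0.  -0.7]
 [-0.6 -0.9]
 [-0.5 -1.8]
 [ 0.  -0.3]
 [-0.  -1. ]
 [ 0.5  0.2]
 [ 0.2 -1. ]
 [-0.8 -0.7]
 [-0.5 -1.2]
 [-1.5 -0.7]]
stand 0.008 [0.53993035 0.27943972 0.17077757] 9.784834038184856 [[0.4, -0.7], [0.2, -0.2], [-0.7, -0.2], [-0.3, -1.1], [-0.7, -0.2]]
stand 0.012 [0.53999208 0.27818845 0.16775373] 9.611580685995277 [[0.5, -0.9], [0.2, -0.2], [-0.7, -0.4], [-0.5, -1.8], [-0.7, -0.8]]
stand 0.02 [0.53968701 0.27608633 0.16589263] 9.504947695047985 [[0.6, -1.1], [0.3, -0.3], [-1.0, -0.5], [-0.8, -3.3], [-0.8, -2.3]]
```

```bash
python3 - <<'E'
from h import *
from plant import readout
F=[];t=[]
for i in range(15):
    t.append(readout.get_state()["time_s"]); F.append(vision.capture("top"))
np.savez("f0.npz",F=np.array(F),t=t); print(t)
rows=[]
for i in range(15):
    c=cv2.resize(F[i][205:285,310:400],None,fx=1.75,fy=2.2,interpolation=cv2.INTER_CUBIC); c=cv2.copyMakeBorder(c,0,2,0,2,cv2.BORDER_CONSTANT); cv2.putText(c,str(i),(3,12),0,.4,(0,0,255)); rows.append(c)
cv2.imwrite("pics/m0.png",np.vstack([np.hstack(rows[5*k:5*k+5]) for k in range(3)]))
E
```

```text
[0.1, 0.15, 0.2, 0.25, 0.3, 0.35, 0.4, 0.45, 0.5, 0.55, 0.6, 0.65, 0.7, 0.75, 0.8]
```

View pics/m0.png

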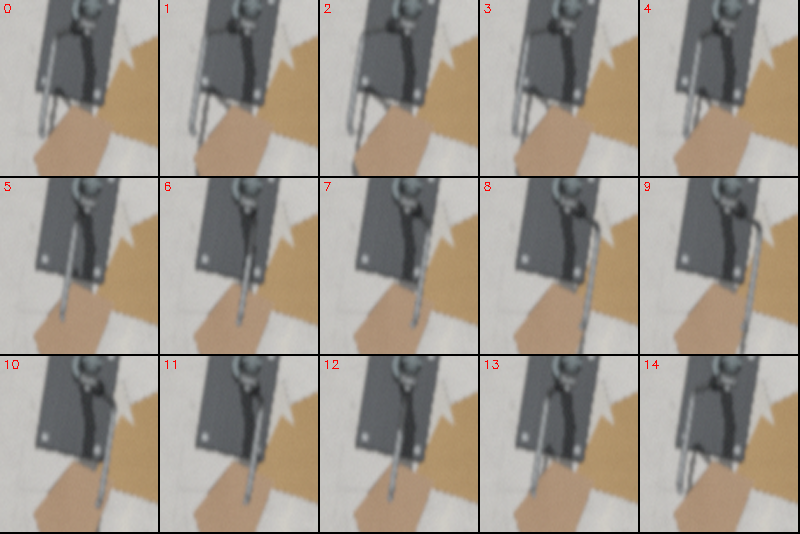

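```bash
cat >> h.py <<'E'
POST=np.array([.5333,-.1957,-.2146])
def theta(F,bg):
    d=np.abs(F.astype(float)-bg).sum(2); d=cv2.GaussianBlur(d,(3,3),0)
    best=[]
    th=np.arange(-.6,.6,.005)
    for a in th:
        L=np.array([(x,.145*np.sin(a),.345-.145*np.cos(a)) for x in np.linspace(-.11,-.03,30)])
        uv=proj("top",pl(POST,L)).astype(np.float32)
        best.append(cv2.remap(d.astype(np.float32),uv[:,0],uv[:,1],1).mean())
    return th[np.argmax(best)]
E
python3 - <<'E'
from h import *
from scipy.spatial.transform import Rotation as R
from plant import readout
z=np.load("f0.npz");F=z["F"];t=z["t"];bg=np.median(F,0)
th=np.array([theta(f,bg) for f in F]);print(th.round(2))
f=lambda p:p[0]*np.cos(p[1]*(t-p[2]))+p[3]-th
s=least_squares(f,[.41,9.2,.2,0],loss="soft_l1",f_scale=.02);print(s.x,2*np.pi/s.x[1],f(s.x).round(3))
s0=readout.get_state();print(R.from_euler("xyz",s0["eef_rot"],degrees=True).as_matrix().round(3),s0["tcp_pos"])
print(pl(POST,[(-.075,0,.2),(-.142,0,.2)]))
b=np.array([(100,268)])
print("bottle ray",atz("top",(100,268),.15),atz("top",(100,268),0),atz("scene",(409,177),.15),atz("scene",(409,177),.2))
E
```

```text
[ 0.28  0.39  0.29  0.36  0.23  0.06 -0.12 -0.28 -0.37 -0.4  -0.33 -0.2
 -0.02  0.16  0.31]
[4.03868414e-01 9.11727766e+00 1.91773555e-01 5.14539457e-03] 0.6891514705846156 [-0.004 -0.005  0.123 -0.007 -0.002 -0.003  0.     0.    -0.002  0.004
  0.002 -0.001 -0.002 -0.001 -0.001]
[[-0.     0.968 -0.251]
 [ 0.    -0.251 -0.968]
 [-1.    -0.     0.   ]] [0.16950312 0.65332942 0.22658078]
[[ 0.46002038 -0.17972825  0.2       ]
 [ 0.39455724 -0.16546016  0.2       ]]
bottle ray [0.43320173 0.49123683 0.15      ] [0.43915298 0.56598707 0.        ] [0.41094203 0.50985989 0.15      ] [0.4550075 0.4396529 0.2      ]
```

```bash
python3 -m handwheel '[[[0,0,1,0],[0,0,0.8,0],[0.8,-0.8,0,0],[0.8,-0.8,0,0],[0.8,-0.8,0,0],[0.8,-0.8,0,0],[0.8,-0.8,0,0],[0.8,-0.8,0,0]]]' 87
```

```text
time_s: 1.65
tcp_pos: [0.3628, 0.4575, 0.2997]
eef_rot: [66.0, 89.9, -38.1]
contact_force: [0.7, 0.5, -0.2]
gripper_width: 0.087
```

```bash
python3 -m handwheel '[[[0.8,-0.9,0,0],[0.8,-0.9,0,0],[0.8,-0.9,0,0],[0,-1,0,0],[0,-1,0,0],[0,-1,0,0],[0,-1,0,0],[0,-1,0,0]]]' && python3 -m handwheel '[[[0,-1,0,0],[0,-1,0,0],[0,-1,0,0],[0,-1,0,0],[0,-1,0,0],[0,-1,0,0],[0,-1,0,0],[0,-1,-0.5,0.4]]]'; python3 - <<'E'
from h import *
from plant import readout
from scipy.spatial.transform import Rotation as R
s=readout.get_state();M=R.from_euler("xyz",s["eef_rot"],degrees=True).as_matrix()
print("jaw",np.degrees(np.arctan2(M[1,2],M[0,2]))%180-90, s["tcp_pos"],(np.array([.460,-.1797,.232])-s["tcp_pos"])/.04)
E
```

```text
time_s: 2.45
tcp_pos: [0.4645, 0.1362, 0.3]
eef_rot: [98.5, 89.8, -5.7]
contact_force: [0.8, -0.7, 0.3]
gripper_width: 0.0872
time_s: 3.25
tcp_pos: [0.4631, -0.1974, 0.2856]
eef_rot: [105.9, 89.1, 3.9]
contact_force: [1.3, 0.6, -0.3]
gripper_width: 0.0869
jaw -11.99157479456197 [ 0.46309253 -0.19739012  0.2856179 ] [-0.07731324  0.44225302 -1.34044741]
```

```bash
python3 -m handwheel '[[[-0.05,0.45,-0.6,0],[0,0,-0.6,0],[0,0,0,0],[0,0,0,0]]]'; cat > m.py <<'E'
from h import *
from plant import readout
from scipy.spatial.transform import Rotation as R
import sys
def st(target=None,yaw=None):
    s=readout.get_state();M=R.from_euler("xyz",s["eef_rot"],degrees=True).as_matrix()
    j=np.degrees(np.arctan2(M[1,2],M[0,2]))%180-90
    print("t",s["time_s"],"jaw",round(j,2),"down",M[:,0].round(3),"tcp",s["tcp_pos"].round(4),"w",round(s["gripper_width"],4),"f",s["contact_force"].round(1))
    if target is not None: print("rows",((np.array(target)-s["tcp_pos"])/.04).round(2), "turn",None if yaw is None else round((yaw-j)/5,2))
E
python3 -c "
from m import *
st((.460,-.179,.232),-12.3)
F=[];t=[]
for i in range(8):
    t.append(readout.get_state()['time_s']); F.append(vision.capture('scene'))
np.savez('f1.npz',F=np.array(F),t=t)
rows=[]
for i in range(8):
    c=cv2.resize(F[i][215:285,265:345],None,fx=2.4,fy=2.8,interpolation=cv2.INTER_CUBIC); c=cv2.copyMakeBorder(c,0,2,0,2,cv2.BORDER_CONSTANT);rows.append(c)
cv2.imwrite('pics/m1.png',np.vstack([np.hstack(rows[4*k:4*k+4]) for k in range(2)]))
print(t)
"
```

```text
time_s: 3.65
tcp_pos: [0.4584, -0.1868, 0.2351]
eef_rot: [103.8, 89.2, 1.1]
contact_force: [-1.3, 0.0, -0.5]
gripper_width: 0.0866
t 3.65 jaw -12.67 down [ 0.013  0.    -1.   ] tcp [ 0.4584 -0.1868  0.2351] w 0.0866 f [-1.3  0.  -0.5]
rows [ 0.04  0.2  -0.08] turn 0.07
[3.65, 3.7, 3.75, 3.8, 3.85, 3.9, 3.95, 4.0]
```

View pics/m1.png

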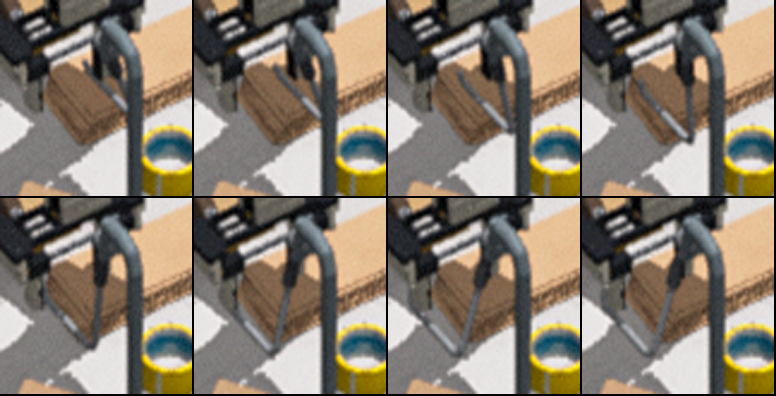

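```bash
python3 -m handwheel '[[[0.04,0.2,-0.05,0.07],[0,0,0,0],[0,0,0,0]]]'; python3 -c "
from m import *
st((.460,-.179,.232),-12.3)"
```

```text
time_s: 4.35
tcp_pos: [0.4605, -0.1773, 0.2332]
eef_rot: [105.7, 89.1, 3.5]
contact_force: [-0.5, 0.6, -0.7]
gripper_width: 0.0871
t 4.35 jaw -12.23 down [ 0.015  0.001 -1.   ] tcp [ 0.4605 -0.1773  0.2332] w 0.0871 f [-0.5  0.6 -0.7]
rows [-0.01 -0.04 -0.03] turn -0.01
```

```bash
python3 -m handwheel '[[[0,-0.04,0,0],[0,0,0,0],[0,0,0,0],[0,0,0,0],[0,0,-1,0],[0,0,-0.2,0]]]'; python3 -c "
from m import *
st((.460,-.179,.186),-12.3)
F=[]
for i in range(8):
    F.append(vision.capture('scene'))
rows=[]
for i in range(8):
    c=cv2.resize(F[i][215:285,265:345],None,fx=2.4,fy=2.8,interpolation=cv2.INTER_CUBIC); c=cv2.copyMakeBorder(c,0,2,0,2,cv2.BORDER_CONSTANT);rows.append(c)
cv2.imwrite('pics/m2.png',np.vstack([np.hstack(rows[4*k:4*k+4]) for k in range(2)]))
"
```

```text
time_s: 4.95
tcp_pos: [0.4616, -0.1792, 0.1858]
eef_rot: [104.4, 88.9, 2.1]
contact_force: [-2.4, 5.8, 3.7]
gripper_width: 0.087
t 4.95 jaw -12.22 down [ 0.019  0.001 -1.   ] tcp [ 0.4616 -0.1792  0.1858] w 0.087 f [-2.4  5.8  3.7]
rows [-0.04  0.01  0.01] turn -0.02
```

View pics/m2.png

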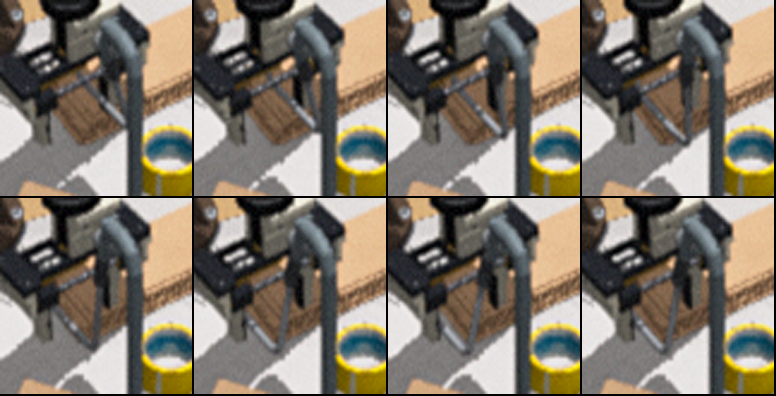

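The hook (corner near (300,255)) now swings between the two fingers; the cage holds. I'll close gradually.

```bash
for w in 70 55 42 30 22 16 12; do :; done; python3 -m handwheel '[[[0,0,0,0],[0,0,0,0],[0,0,0,0],[0,0,0,0]]]' 65 3 | tail -2; python3 -m handwheel '[[[0,0,0,0],[0,0,0,0],[0,0,0,0],[0,0,0,0]]]' 45 3| tail -2; python3 -m handwheel '[[[0,0,0,0],[0,0,0,0],[0,0,0,0],[0,0,0,0]]]' 28 3| tail -2; python3 -m handwheel '[[[0,0,0,0],[0,0,0,0],[0,0,0,0],[0,0,0,0]]]' 16 3| tail -2; python3 -m handwheel '[[[0,0,0,0],[0,0,0,0],[0,0,0,0],[0,0,0,0],[0,0,0,0]]]' 10 3;  python3 -c "
from m import *
st((.460,-.179,.186),-12.3)
for n in('scene','top'):
    f=vision.capture(n); cv2.imwrite('pics/e_%s.png'%n, cv2.resize(f[205:285,270:370] if n=='scene' else f[195:285,310:410],None,fx=6,fy=6,interpolation=cv2.INTER_CUBIC))
"
```

```text
contact_force: [0.8, 0.1, -0.7]
gripper_width: 0.0654
contact_force: [-0.0, 0.4, -0.2]
gripper_width: 0.0454
contact_force: [-0.1, 0.5, -0.7]
gripper_width: 0.0286
contact_force: [-0.1, 0.4, -0.2]
gripper_width: 0.0161
time_s: 7.45
tcp_pos: [0.4653, -0.1797, 0.1916]
eef_rot: [100.4, 88.4, -1.7]
contact_force: [0.0, 0.4, 0.3]
gripper_width: 0.0103
t 7.45 jaw -12.14 down [ 0.028 -0.001 -1.   ] tcp [ 0.4653 -0.1797  0.1916] w 0.0103 f [0.  0.4 0.3]
rows [-0.13  0.02 -0.14] turn -0.03
```

View pics/e_scene.png

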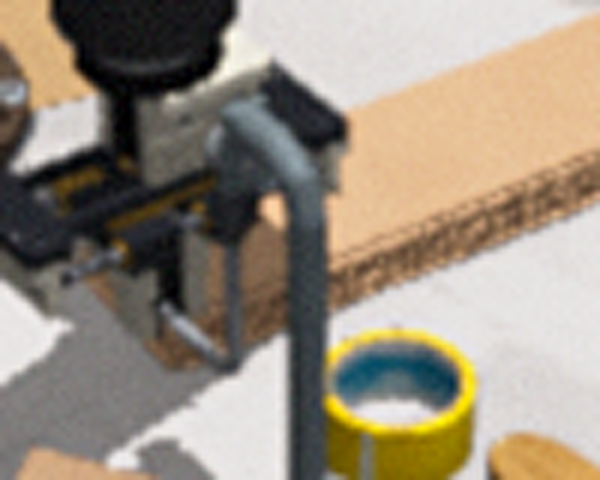

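```bash
python3 -c "
from m import *
for i in range(10): f=vision.capture('scene')
st()"; python3 -m handwheel '[[[0,0,-0.1,0],[0,0,0,0]]]' 20 3; python3 -m handwheel '[[[0,0,0,0],[0,0,0,0],[0,0,0,0]]]' 60;  python3 -c "
from m import *
st()
F=[vision.capture('scene') for i in range(14)]
st()
np.save('f3.npy',np.array(F))
G=np.array(F).astype(float)[:,225:275,275:325].mean(3)
print(np.abs(G-np.median(G,0)).max((1,2)).round(0), G.std(0).max())
cv2.imwrite('pics/f3.png',np.hstack([cv2.resize(F[i][215:285,275:335],None,fx=4,fy=4,interpolation=cv2.INTER_CUBIC) for i in(0,4,8)]))
"
```

```text
t 8.05 jaw -12.14 down [ 0.028 -0.001 -1.   ] tcp [ 0.4652 -0.1797  0.1916] w 0.0098 f [-0.2  0.2 -0.7]
time_s: 8.25
tcp_pos: [0.4652, -0.1796, 0.1873]
eef_rot: [100.6, 88.4, -1.6]
contact_force: [-0.3, -1.0, -0.4]
gripper_width: 0.0183
time_s: 8.55
tcp_pos: [0.4652, -0.1797, 0.1871]
eef_rot: [100.4, 88.4, -1.8]
contact_force: [0.5, 0.1, -0.1]
gripper_width: 0.0384
t 8.55 jaw -12.14 down [ 0.028 -0.001 -1.   ] tcp [ 0.4652 -0.1797  0.1871] w 0.0384 f [ 0.5  0.1 -0.1]
t 9.25 jaw -12.15 down [ 0.028 -0.001 -1.   ] tcp [ 0.4651 -0.1797  0.1871] w 0.0602 f [ 0.3 -0.8 -0.4]
[148. 159. 145.  80.  69.  36.  22.  19.  27.  20.  30.  34.  26.  25.] 61.87088816819335
```

View pics/f3.png

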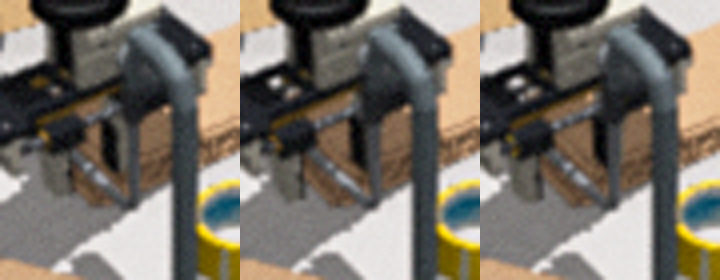

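```bash
python3 -m handwheel '[[[0,0,0.5,0],[0,0,1,0],[0,0,1,0],[-0.4,0.8,0,0],[-0.2,1,0,0],[0,1,0,0.5],[0,1,0,0.5],[0,1,0,0.6]]]' 87 ; python3 -c "
from m import *
st()
F=[vision.capture('top') for i in range(15)]
np.save('f4.npy',np.array(F))
st()
G=np.array(F).astype(float)[:,205:275,325:375].mean(3)
print(G.std(0).max().round(1))
cv2.imwrite('pics/f4.png',np.hstack([cv2.resize(F[i][195:285,320:385],None,fx=4,fy=6,interpolation=cv2.INTER_CUBIC) for i in(0,4,8)]))
"
```

```text
time_s: 10.05
tcp_pos: [0.4385, 0.0144, 0.2912]
eef_rot: [102.7, 88.4, 8.2]
contact_force: [0.4, -0.5, 0.2]
gripper_width: 0.0869
t 10.05 jaw -4.45 down [ 0.027  0.004 -1.   ] tcp [0.4385 0.0144 0.2912] w 0.0869 f [ 0.4 -0.5  0.2]
t 10.8 jaw -4.58 down [ 0.026  0.003 -1.   ] tcp [0.4389 0.0126 0.2907] w 0.0868 f [-0.4  0.1  0.1]
14.3
```

View pics/f4.png

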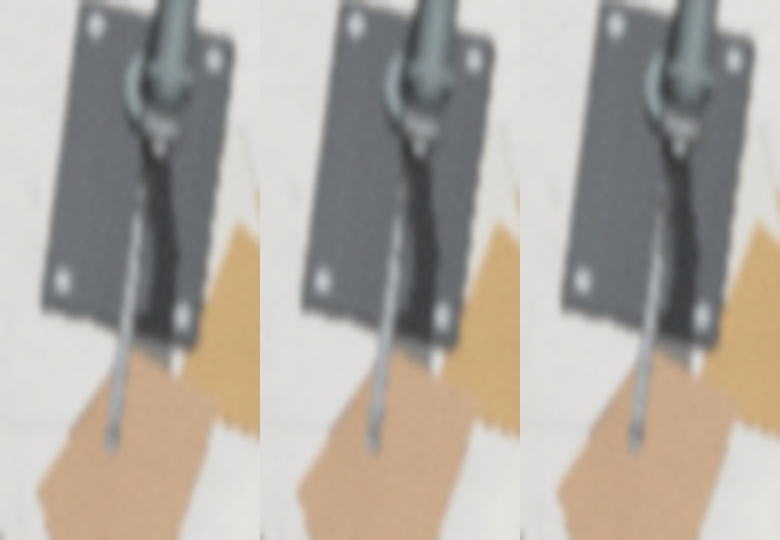

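```bash
python3 - <<'E'
from h import *
bg=np.median(np.load("f0.npz")["F"],0)
F=np.load("f4.npy")
print([round(float(theta(f,bg)),3) for f in F])
def lc(f):
    g=f[245:250,335:365].astype(float).mean(2)-bg[245:250,335:365].mean(2); w=np.clip(np.abs(g)-15,0,None).sum(0); return (w*np.arange(30)).sum()/w.sum()
print([round(lc(f),2) for f in F])
E
```

```text
[0.015, 0.02, 0.02, 0.015, 0.015, 0.01, 0.01, 0.005, 0.005, 0.005, 0.005, 0.01, 0.015, 0.015, 0.02]
[np.float64(13.55), np.float64(13.71), np.float64(13.63), np.float64(13.63), np.float64(13.75), np.float64(13.83), np.float64(14.11), np.float64(14.09), np.float64(14.14), np.float64(14.06), np.float64(14.09), np.float64(13.99), np.float64(13.75), np.float64(13.7), np.float64(13.56)]
```

```bash
python3 - <<'E'
from m import *
t=.175;zb=.008
obs=[("top",(0,.0,t),(175.8,225.8)),("scene",(0,0,t),(402.8,210.2)),
("top",(.006,.025,t),(166.7,226.8)),("top",(-.006,.025,t),(167,229.7)),("top",(.006,-.025,t),(184.7,221.8)),("top",(-.006,-.025,t),(185,225)),
("scene",(.006,-.025,t),(400.6,214.3)),("scene",(-.006,-.025,t),(398.5,213)),("scene",(.006,.025,t),(407.1,207.5)),("scene",(-.006,.025,t),(405,206)),
("top",(.045,-.075,zb),(216.3,213.8)),("top",(-.045,-.075,zb),(221.5,242.5)),("top",(-.045,.075,zb),(173,252)),("scene",(.045,-.075,zb),(400,262.5)),("scene",(.045,.075,zb),(418.1,240))]
obs=[(n,l,np.array(u)-.45) for n,l,u in obs]
q,e=fit(obs,[.54,.28,.18]);print(q,np.degrees(q[2]),e.mean(0)); print(fit(obs[:10],[.54,.28,.18])[0])
st((q[0],q[1],.25),np.degrees(q[2]))
F=vision.capture("top");cv2.imwrite("pics/g.png",cv2.resize(F[190:260,150:270],None,fx=6,fy=6,interpolation=cv2.INTER_CUBIC))
E
```

```text
[0.54102001 0.28095299 0.17340914] 9.935611673305802 [ 0.05128591 -0.32532194]
[0.54145831 0.28121729 0.20230551]
t 10.8 jaw -4.58 down [ 0.026  0.003 -1.   ] tcp [0.4389 0.0126 0.2907] w 0.0868 f [-0.4  0.1  0.1]
rows [ 2.55  6.71 -1.02] turn 2.9
```

View pics/g.png

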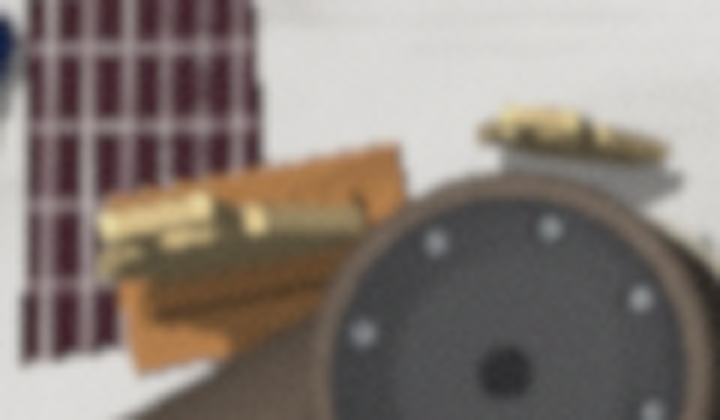

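Candidates for the template are the tall one in the slotted stand, top (185,228) / scene (402,225), and a shorter free-standing twin, top (245,213) / scene (385,262). The one in the stand is clearly larger in crop d1, so that is the one meant.

```bash
python3 -m handwheel '[[[0.4,0.9,0,0.4],[0.4,0.9,0,0.4],[0.4,0.9,0,0.4],[0.4,0.9,0,0.4],[0.4,0.9,0,0.4],[0.3,0.9,0,0.4],[0.2,0.8,0,0.4],[0.1,0.3,-0.5,0.2]]]' 87 ; python3 -c "
from m import *
st((.541,.281,.139),9.9)"
```

```text
time_s: 11.65
tcp_pos: [0.547, 0.282, 0.2733]
eef_rot: [103.6, 88.1, 24.4]
contact_force: [0.1, -0.4, -0.0]
gripper_width: 0.0872
t 11.65 jaw 10.8 down [ 0.031  0.014 -0.999] tcp [0.547  0.282  0.2733] w 0.0872 f [ 0.1 -0.4 -0. ]
rows [-0.15 -0.03 -3.36] turn -0.18
```

```bash
python3 -m handwheel '[[[-0.15,0,-0.4,-0.1],[0,0,-0.8,0],[0,0,-0.2,0]]]' 87 ; python3 -c "
from m import *
vision.capture('top');st((.541,.281,.140),9.9)
f=vision.capture('scene');cv2.imwrite('pics/h.png',cv2.resize(f[170:270,360:460],None,fx=6,fy=6,interpolation=cv2.INTER_CUBIC))"
```

```text
time_s: 11.95
tcp_pos: [0.5407, 0.2848, 0.2125]
eef_rot: [102.0, 88.3, 22.4]
contact_force: [-0.1, -0.4, -0.6]
gripper_width: 0.0869
t 12.0 jaw 10.46 down [ 0.029  0.012 -1.   ] tcp [0.5413 0.2849 0.2133] w 0.0869 f [-1.4 -0.3 -0.6]
rows [-0.01 -0.1  -1.83] turn -0.11
```

View pics/h.png

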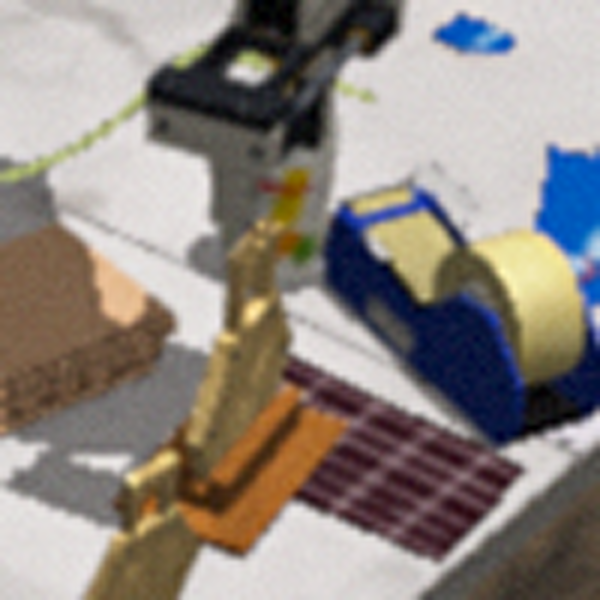

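```bash
python3 -m handwheel '[[[0,-0.1,-0.7,-0.1],[0,0,-0.7,0],[0,0,-0.4,0]]]' 87 ; python3 -c "
from m import *
st((.541,.281,.140),9.9)
f=vision.capture('scene');cv2.imwrite('pics/h2.png',cv2.resize(f[170:270,360:460],None,fx=6,fy=6,interpolation=cv2.INTER_CUBIC))"
```

```text
time_s: 12.35
tcp_pos: [0.5467, 0.2834, 0.1503]
eef_rot: [105.4, 87.3, 25.4]
contact_force: [0.3, 0.1, 0.3]
gripper_width: 0.0871
t 12.35 jaw 10.0 down [ 0.042  0.02  -0.999] tcp [0.5467 0.2834 0.1503] w 0.0871 f [0.3 0.1 0.3]
rows [-0.14 -0.06 -0.26] turn -0.02
```

View pics/h2.png

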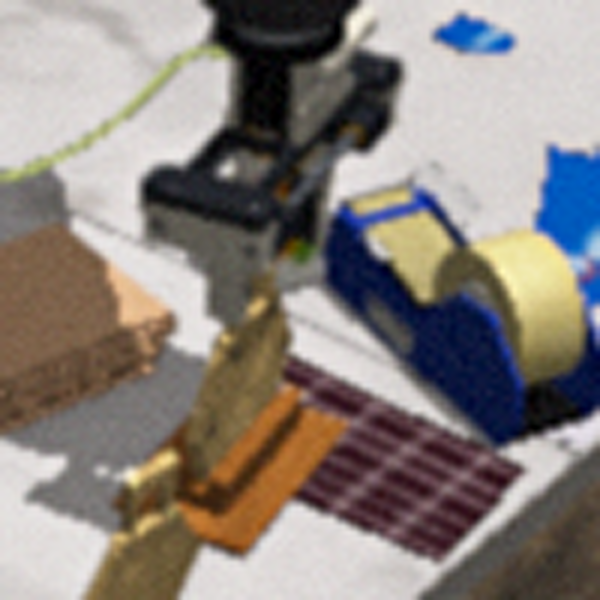

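```bash
python3 -m handwheel '[[[-0.14,-0.05,-0.25,0]]]' 87 ; python3 -c "
from m import *
vision.capture('top');st((.541,.281,.140),9.9)"
```

```text
time_s: 12.5
tcp_pos: [0.5419, 0.2816, 0.1402]
eef_rot: [105.2, 87.3, 25.2]
contact_force: [-0.3, 0.1, 1.2]
gripper_width: 0.0869
t 12.55 jaw 9.93 down [ 0.04   0.019 -0.999] tcp [0.5395 0.2804 0.1376] w 0.0868 f [-2.4 -1.2 -2.9]
rows [0.04 0.02 0.06] turn -0.01
```

```bash
python3 -m handwheel '[[[0.02,0,0.03,0]]]' 44 20 ; python3 -c "
from m import *
for i in range(10): vision.capture('top')
st()
f=vision.capture('scene');cv2.imwrite('pics/h3.png',cv2.resize(f[170:270,360:460],None,fx=6,fy=6,interpolation=cv2.INTER_CUBIC))"
```

```text
time_s: 12.65
tcp_pos: [0.5402, 0.2802, 0.1395]
eef_rot: [105.2, 87.5, 25.1]
contact_force: [-0.1, 0.1, -0.5]
gripper_width: 0.0831
t 13.15 jaw 9.93 down [ 0.04   0.019 -0.999] tcp [0.5405 0.2804 0.1391] w 0.0499 f [-0.5  0.2  1.5]
```

View pics/h3.png

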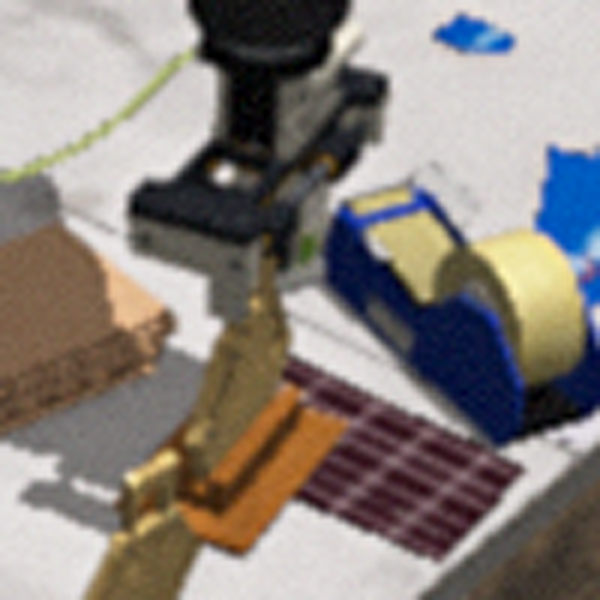

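```bash
python3 -m handwheel '[[[0,0,0.3,0],[0,0,0.4,0],[0,0,0.5,0]]]' 44 30 ; python3 -c "
from m import *
vision.capture('top');st((.541,.281,.24),9.9)"
```

```text
time_s: 13.5
tcp_pos: [0.539, 0.2792, 0.1861]
eef_rot: [102.8, 87.8, 22.7]
contact_force: [0.2, -0.0, -1.2]
gripper_width: 0.0499
t 13.55 jaw 9.96 down [ 0.04   0.018 -0.999] tcp [0.5408 0.2802 0.1905] w 0.0496 f [1.5 0.9 2.3]
rows [0.01 0.02 1.24] turn -0.01
```

```bash
python3 -m handwheel '[[[0,0,1,0],[-0.6,-0.2,0.5,0],[-0.8,-0.5,0,-0.4],[-0.6,-0.7,0,-0.4],[-0.3,-0.8,0,-0.4],[-0.2,-0.8,0,-0.4],[-0.2,-0.7,0,-0.4],[-0.1,-0.5,0,-0.4]]]' 44 30 ; python3 -c "
from m import *
st((.41,0,.25),-12.3)
f=vision.capture('scene');cv2.imwrite('pics/i.png',f[100:400,200:520])"
```

```text
time_s: 14.35
tcp_pos: [0.4242, 0.109, 0.2568]
eef_rot: [108.1, 87.3, 15.8]
contact_force: [-0.8, -0.5, -1.8]
gripper_width: 0.0498
t 14.35 jaw -2.3 down [ 0.046  0.013 -0.999] tcp [0.4242 0.109  0.2568] w 0.0498 f [-0.8 -0.5 -1.8]
rows [-0.35 -2.73 -0.17] turn -2.0
```

View pics/i.png

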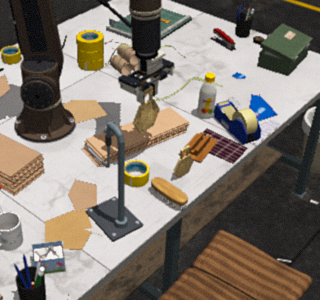

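```bash
python3 -m handwheel '[[[-0.1,-0.6,0,-0.4],[-0.1,-0.6,0,-0.4],[-0.1,-0.6,0,-0.4],[-0.1,-0.6,0,-0.4],[0,-0.5,0,-0.3],[0,-0.3,0,0]]]' 44 30 ; python3 -c "
from m import *
vision.capture('top');st((.393,-.1,.25),-12.3)"
```

```text
time_s: 15.0
tcp_pos: [0.4049, -0.0255, 0.2604]
eef_rot: [111.1, 87.0, 8.8]
contact_force: [0.1, -0.5, -1.2]
gripper_width: 0.0497
t 15.05 jaw -12.27 down [ 0.051  0.008 -0.999] tcp [ 0.4047 -0.0263  0.2604] w 0.0498 f [-1.  -0.8 -2.4]
rows [-0.29 -1.84 -0.26] turn -0.01
```

```bash
python3 -m handwheel '[[[-0.2,-0.4,-0.2,0],[-0.1,-0.5,-0.3,0],[0,-0.5,-0.3,0],[0,-0.4,0,0]]]' 44 30 ; python3 -c "
from m import *
vision.capture('top');st((.393,-.165,.204),-12.3)"
```

```text
time_s: 15.45
tcp_pos: [0.3923, -0.0991, 0.2296]
eef_rot: [112.6, 86.8, 10.4]
contact_force: [1.0, 0.2, -1.6]
gripper_width: 0.05
t 15.5 jaw -12.17 down [ 0.055  0.009 -0.998] tcp [ 0.3926 -0.1003  0.2302] w 0.0501 f [ 0.8 -1.7 -0.9]
rows [ 0.01 -1.62 -0.66] turn -0.03
```

```bash
python3 -m handwheel '[[[0,-0.5,-0.3,0],[0,-0.5,-0.3,0],[0,-0.4,0,0],[0,-0.2,0,0]]]' 44 30 ; python3 -c "
from m import *
f=vision.capture('scene');st((.393,-.165,.204),-12.3)
g=vision.capture('top')
cv2.imwrite('pics/j1.png',cv2.resize(f[205:295,250:340],None,fx=6,fy=6,interpolation=cv2.INTER_CUBIC))
cv2.imwrite('pics/j2.png',cv2.resize(g[200:310,300:410],None,fx=5,fy=5,interpolation=cv2.INTER_CUBIC))"
```

```text
time_s: 15.9
tcp_pos: [0.3933, -0.1654, 0.2073]
eef_rot: [112.4, 86.6, 10.2]
contact_force: [0.5, 0.6, -1.1]
gripper_width: 0.05
t 15.95 jaw -12.13 down [ 0.058  0.01  -0.998] tcp [ 0.3932 -0.1657  0.2072] w 0.0496 f [ 0.1 -1.1 -1.6]
rows [-0.01  0.02 -0.08] turn -0.03
```

View pics/j1.png

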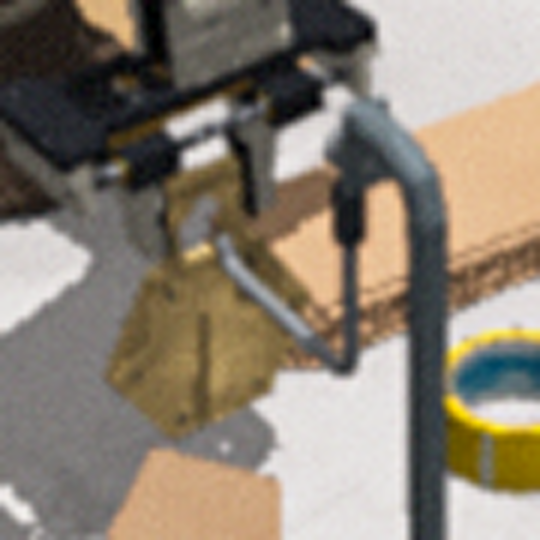

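View pics/j2.png

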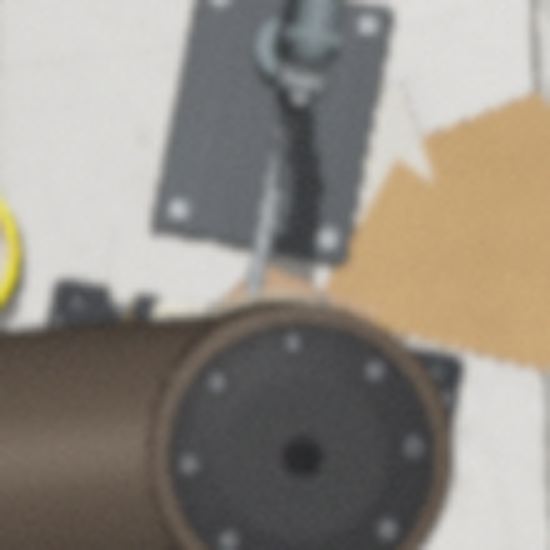

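```bash
python3 - <<'E'
from m import *
f=vision.capture("scene");s=readout.get_state();p=s["tcp_pos"].copy();print(p)
c,sn=np.cos(POST[2]),np.sin(POST[2]);d=p[:2]-POST[:2];print("local",c*d[0]+sn*d[1],-sn*d[0]+c*d[1])
S=8;x0,y0=260,220
im=cv2.resize(f[y0:y0+70,x0:x0+70],None,fx=S,fy=S,interpolation=cv2.INTER_CUBIC)
def dr(L,pose,col,z=0):
    uv=(proj("scene",pl(pose,L))-[x0,y0]+.5)*S
    cv2.polylines(im,[uv.round().astype(int)],False,col,1)
e=np.array([p[0],p[1],np.radians(-12.2)]);zc=p[2]+.002
for xo,col in((.006,(0,0,255)),):
    dr([(xo,-.015,zc-.02),(xo,.015,zc-.02),(xo,.015,zc+.02),(xo,-.015,zc+.02),(xo,-.015,zc-.02)],e,col)
    dr([(xo,-.025,zc-.02),(xo,-.025,zc+.034),(xo,.025,zc+.034),(xo,.025,zc-.02)],e,col)
dr([(-.0,0,.345),(0,0,.2),(-.119,0,.2),(-.119,0,.217)],POST,(255,0,0))
cv2.imwrite("pics/k.png",im)
E
```

```text
[ 0.39330296 -0.16475824  0.20734483]
local -0.14337499205399792 0.00041871207907201793
```

View pics/k.png

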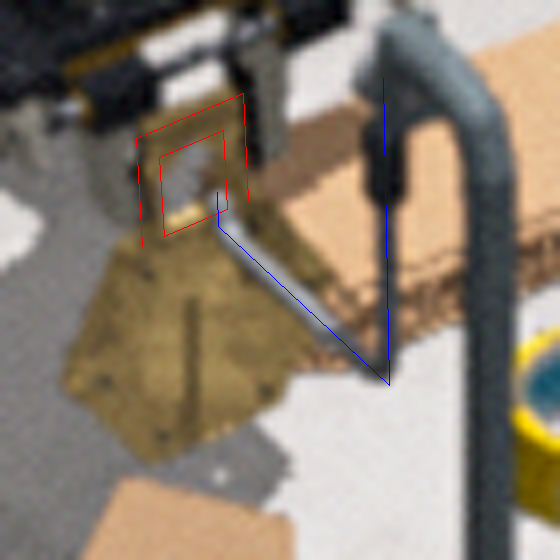

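```bash
python3 -m handwheel '[[[0.3,-0.07,-0.05,0],[0.3,-0.07,0,0]]]' 44 30 ; python3 -c "
from m import *
f=vision.capture('scene');st((.460,-.1795,.2055),-12.3)
cv2.imwrite('pics/l1.png',cv2.resize(f[205:295,250:340],None,fx=6,fy=6,interpolation=cv2.INTER_CUBIC))"
```

```text
time_s: 16.25
tcp_pos: [0.4181, -0.1694, 0.2062]
eef_rot: [112.6, 86.4, 10.4]
contact_force: [-0.0, 0.5, -0.7]
gripper_width: 0.0496
t 16.3 jaw -12.07 down [ 0.062  0.011 -0.998] tcp [ 0.4202 -0.1697  0.2064] w 0.0499 f [ 4.3 -0.6 -0.4]
rows [ 0.99 -0.24 -0.02] turn -0.05
```

View pics/l1.png

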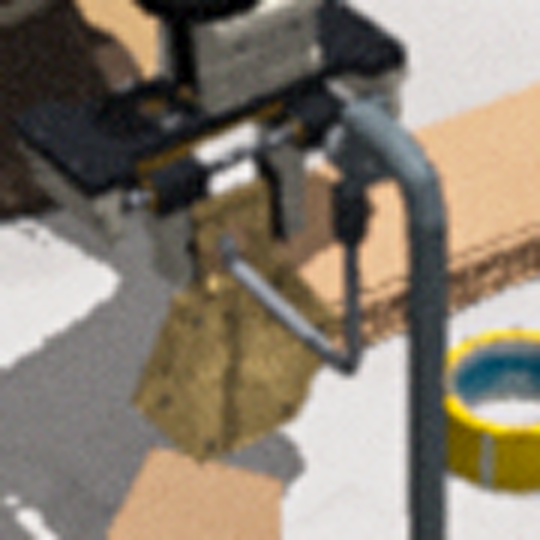

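```bash
python3 -m handwheel '[[[0.3,-0.07,0,0],[0.3,-0.07,0,0]]]' 44 30 ; python3 -c "
from m import *
f=vision.capture('scene');st((.460,-.1795,.2055),-12.3)
cv2.imwrite('pics/l2.png',cv2.resize(f[205:295,250:340],None,fx=6,fy=6,interpolation=cv2.INTER_CUBIC))"
```

```text
time_s: 16.5
tcp_pos: [0.4463, -0.1749, 0.2066]
eef_rot: [111.9, 86.4, 9.9]
contact_force: [0.0, 0.3, -0.7]
gripper_width: 0.0497
t 16.55 jaw -11.97 down [ 0.062  0.01  -0.998] tcp [ 0.4481 -0.1752  0.2065] w 0.0496 f [ 2.9 -0.9  0.4]
rows [ 0.3  -0.11 -0.02] turn -0.07
```

View pics/l2.png

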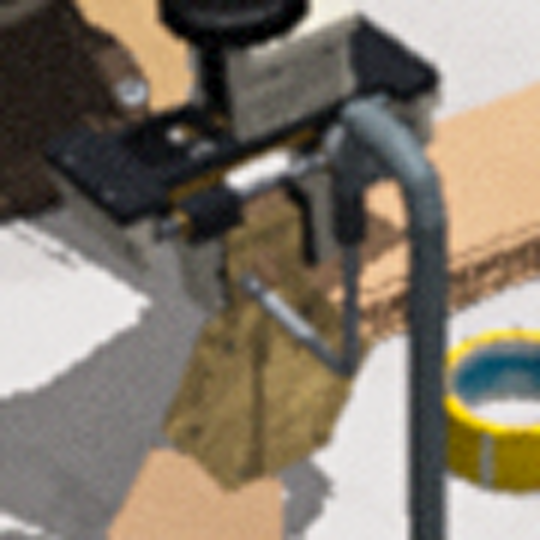

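```bash
python3 -m handwheel '[[[0.25,-0.09,0,-0.05],[0,0,-0.2,0],[0,0,-0.15,0]]]' 44 30 ; python3 -c "
from m import *
f=vision.capture('scene');vision.capture('scene');st((.460,-.1795,.183),-12.3)
cv2.imwrite('pics/l3.png',cv2.resize(f[205:295,250:340],None,fx=6,fy=6,interpolation=cv2.INTER_CUBIC))"
```

```text
time_s: 16.85
tcp_pos: [0.4608, -0.1793, 0.1915]
eef_rot: [111.4, 86.4, 9.1]
contact_force: [-0.1, -0.3, -2.1]
gripper_width: 0.05
t 16.95 jaw -12.24 down [ 0.061  0.01  -0.998] tcp [ 0.4602 -0.1793  0.1912] w 0.05 f [-0.4  0.6 -1.2]
rows [-0.01 -0.01 -0.21] turn -0.01
```

View pics/l3.png

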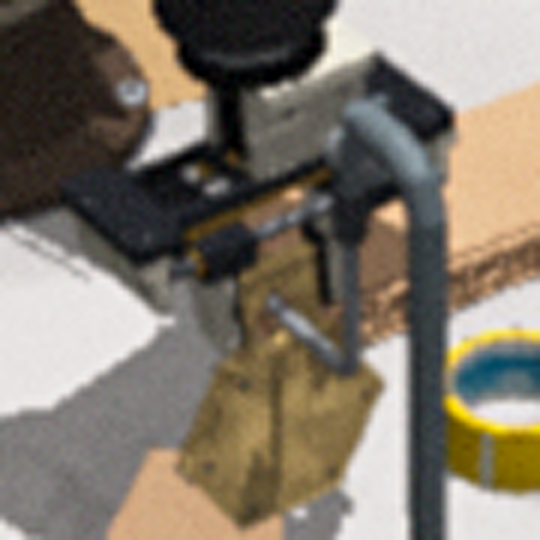

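```bash
python3 -m handwheel '[[[0,0,-0.12,0]]]' 44 30 >/dev/null; python3 -c "
from m import *
vision.capture('scene');st()
vision.capture('scene');st()"; python3 -m handwheel '[[[0,0,-0.06,0]]]' 44 30 >/dev/null; python3 -c "
from m import *
vision.capture('scene');st()
f=vision.capture('scene');st()
cv2.imwrite('pics/l4.png',cv2.resize(f[205:295,250:340],None,fx=6,fy=6,interpolation=cv2.INTER_CUBIC))"
```

```text
t 17.1 jaw -12.26 down [ 0.06   0.01  -0.998] tcp [ 0.4595 -0.1791  0.1854] w 0.0495 f [-0.8  0.2 -3.6]
t 17.15 jaw -12.26 down [ 0.06   0.01  -0.998] tcp [ 0.4594 -0.1792  0.1857] w 0.0499 f [-0.5  0.1 -2. ]
t 17.3 jaw -12.26 down [ 0.06   0.01  -0.998] tcp [ 0.4591 -0.1791  0.183 ] w 0.0502 f [ 0.1  0.7 -1.7]
t 17.35 jaw -12.26 down [ 0.06   0.01  -0.998] tcp [ 0.4592 -0.1791  0.1831] w 0.0494 f [ 0.4 -0.1 -0.8]
```

View pics/l4.png

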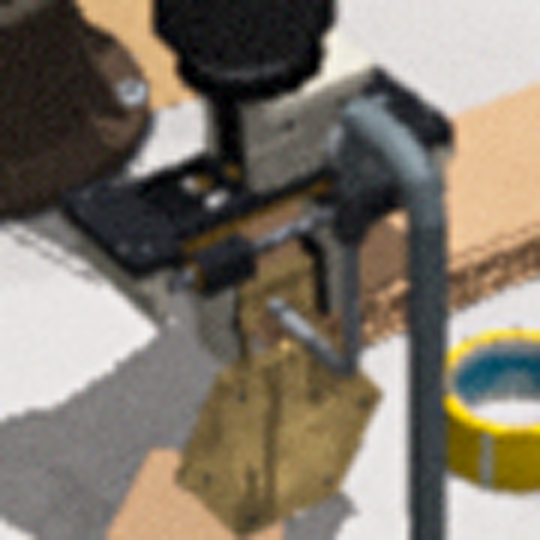

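```bash
for i in 1; do python3 -m handwheel '[[[0,0,-0.04,0]]]' >/dev/null; python3 -c "
from m import *
vision.capture('scene')
vision.capture('scene');st()"; python3 -m handwheel '[[[0,0,-0.04,0]]]'  >/dev/null; python3 -c "
from m import *
vision.capture('scene')
f=vision.capture('scene');st()
cv2.imwrite('pics/l5.png',cv2.resize(f[205:295,250:340],None,fx=6,fy=6,interpolation=cv2.INTER_CUBIC))"; done
```

```text
t 17.55 jaw -12.23 down [ 0.061  0.01  -0.998] tcp [ 0.4594 -0.1794  0.1826] w 0.0497 f [-2.8  1.2  6.2]
t 17.75 jaw -12.2 down [ 0.062  0.009 -0.998] tcp [ 0.4594 -0.1798  0.1825] w 0.0496 f [-4.8  0.8 10.4]
```

View pics/l5.png

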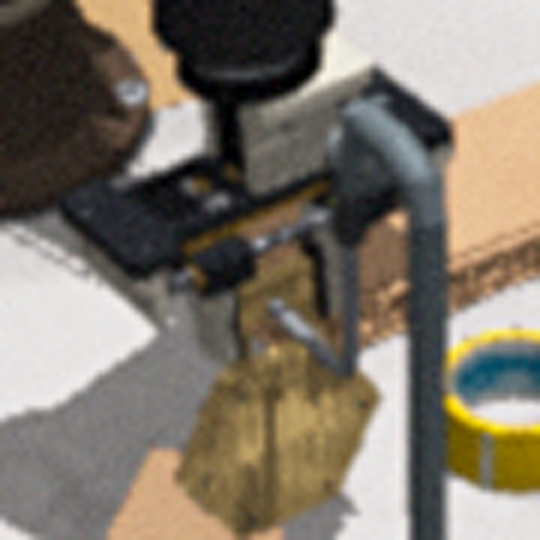

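```bash
python3 -m handwheel '[[[0,0,0.03,0]]]' 44 3; python3 -c "
from m import *
for i in range(6):vision.capture('scene')
st()"; python3 -m handwheel '[[[0,0,0,0]]]' 54;  python3 -c "
from m import *
for i in range(14):vision.capture('scene')
st()"; python3 -m handwheel '[[[0,0,0,0]]]' 64;  python3 -c "
from m import *
F=[vision.capture('scene') for i in range(14)]
st()
f=F[-1]
cv2.imwrite('pics/n1.png',cv2.resize(f[205:295,250:340],None,fx=6,fy=6,interpolation=cv2.INTER_CUBIC))"
```

```text
time_s: 17.85
tcp_pos: [0.4594, -0.1798, 0.1842]
eef_rot: [110.0, 86.4, 7.8]
contact_force: [-0.1, -0.7, -2.7]
gripper_width: 0.0499
t 18.15 jaw -12.2 down [ 0.061  0.009 -0.998] tcp [ 0.4593 -0.1797  0.1835] w 0.0502 f [ 0.4 -0.3 -2.4]
time_s: 18.25
tcp_pos: [0.4594, -0.1798, 0.1835]
eef_rot: [110.2, 86.4, 8.0]
contact_force: [0.6, -0.4, 0.1]
gripper_width: 0.0524
t 18.95 jaw -12.2 down [ 0.061  0.009 -0.998] tcp [ 0.4593 -0.1797  0.1835] w 0.0542 f [ 0.1  0.7 -0.3]
time_s: 19.05
tcp_pos: [0.4594, -0.1797, 0.1835]
eef_rot: [110.3, 86.4, 8.1]
contact_force: [0.8, -0.6, 0.5]
gripper_width: 0.0582
t 19.75 jaw -12.2 down [ 0.061  0.009 -0.998] tcp [ 0.4593 -0.1797  0.1835] w 0.0641 f [-0.3  0.1  0.2]
```

View pics/n1.png

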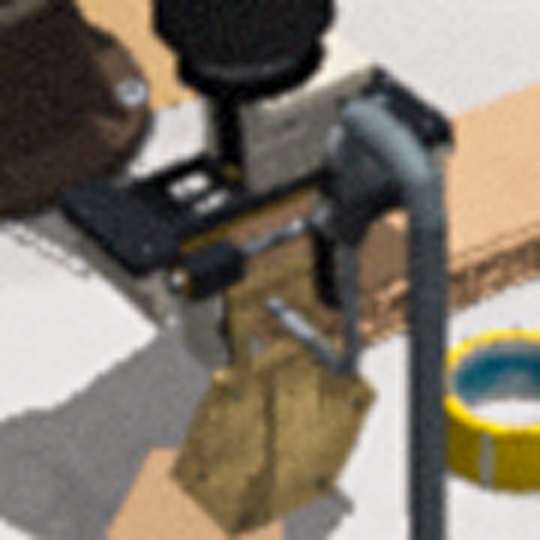

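```bash
cat > mot.py <<'E'
from m import *
def track(n=16,box=(255,295,275,318)):
    F=np.array([vision.capture('scene') for i in range(n)])
    y0,y1,x0,x1=box
    g=[cv2.cvtColor(f,cv2.COLOR_BGR2GRAY)[y0:y1,x0:x1].astype(np.float32) for f in F]
    w=cv2.createHanningWindow(g[0].shape[::-1],cv2.CV_32F)
    d=[cv2.phaseCorrelate(g[0],k,w)[0] for k in g]
    print(np.array(d).round(2).T.tolist()); return F
E
python3 -c "
from mot import *
F=track(); st()"
```

```text
[[0.5, 0.43, 0.28, 0.53, 0.32, 0.58, 0.7, 0.55, 0.48, 0.24, 0.09, 0.06, 0.26, 0.27, 0.16, 0.19], [0.0, -0.09, -0.13, 0.01, -0.15, 0.06, 0.13, -0.08, -0.29, 0.09, -0.03, 0.03, 0.03, -0.06, -0.12, 0.08]]
t 20.55 jaw -12.2 down [ 0.061  0.009 -0.998] tcp [ 0.4593 -0.1797  0.1835] w 0.0639 f [0.3 0.5 0.2]
```

```bash
python3 -m handwheel '[[[0,0,0,0],[0,0,0,0]]]' 87;  python3 -c "
from mot import *
vision.capture('scene');vision.capture('scene');st()"; python3 -m handwheel '[[[0,0,0.3,0],[0,0,0.6,0],[0,0,0.8,0],[0,0,0.8,0],[0,0,0.5,0]]]';  python3 -m handwheel '[[[-0.2,0.6,0,0],[-0.2,0.8,0,0],[0,1,0,0],[0,1,0,0],[0,1,0,0],[0,0.5,0,0]]]';python3 -c "
from mot import *
F=track(20); st();np.save('f9.npy',F)
f=F[-1];g=vision.capture('top')
cv2.imwrite('pics/o1.png',cv2.resize(f[205:295,250:340],None,fx=6,fy=6,interpolation=cv2.INTER_CUBIC))
cv2.imwrite('pics/o2.png',cv2.resize(g[190:290,300:410],None,fx=5,fy=5,interpolation=cv2.INTER_CUBIC))"
```

```text
time_s: 20.75
tcp_pos: [0.4593, -0.1797, 0.1835]
eef_rot: [110.3, 86.4, 8.1]
contact_force: [0.8, -0.0, 0.3]
gripper_width: 0.0748
t 20.85 jaw -12.2 down [ 0.061  0.009 -0.998] tcp [ 0.4593 -0.1797  0.1835] w 0.0823 f [ 0.2 -0.1  0.2]
time_s: 21.35
tcp_pos: [0.4566, -0.1798, 0.3081]
eef_rot: [110.9, 86.8, 8.7]
contact_force: [-0.2, 0.2, -0.2]
gripper_width: 0.087
time_s: 21.95
tcp_pos: [0.4411, 0.0192, 0.3193]
eef_rot: [109.9, 86.0, 7.3]
contact_force: [-0.0, -0.0, -0.6]
gripper_width: 0.0869
[[0.5, 0.31, 0.55, 0.22, 0.09, 0.29, 0.33, 0.51, 0.52, 0.56, 0.56, 0.76, 0.7, 0.89, 0.52, 0.64, 0.75, 0.29, 0.35, 0.48], [0.0, 0.24, 0.13, 0.08, 0.39, 0.34, 0.29, -0.03, 0.15, -0.12, -0.07, -0.22, -0.24, -0.12, -0.16, -0.15, 0.21, 0.22, 0.15, 0.3]]
t 22.95 jaw -12.68 down [ 0.068  0.008 -0.998] tcp [0.4413 0.017  0.318 ] w 0.087 f [ 0.8  0.1 -0.5]
```

View pics/o1.png

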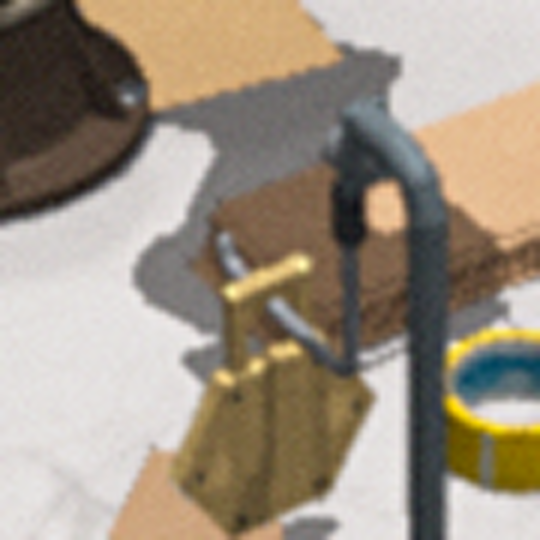

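View pics/o2.png

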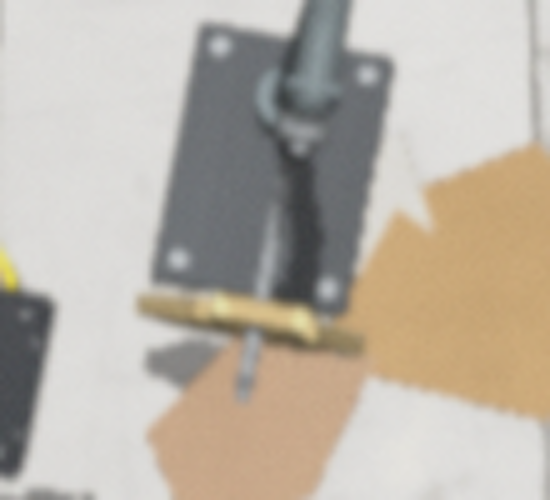

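```bash
python3 -c "
from mot import *
for i in range(160): vision.capture('top')
F=track(24); st()
f=F[-1]; cv2.imwrite('pics/p.png',f)
for b in ((255,295,275,318),):
    g=F[:,255:295,275:318].astype(float).mean(3); print(g.std(0).mean(), g[:, :].std(0).max())"
```

```text
[[0.5, 0.7, 0.8, 0.78, 0.8, 0.96, 0.76, 1.03, 1.01, 0.84, 0.82, 0.81, 0.74, 0.52, 0.75, 0.6, 0.47, 0.71, 0.75, 0.78, 0.68, 0.73, 0.73, 1.13], [0.0, -0.04, -0.08, -0.12, -0.28, -0.28, -0.08, -0.02, -0.25, -0.07, -0.15, -0.0, -0.17, -0.04, -0.02, -0.08, 0.14, 0.06, -0.17, 0.05, -0.11, -0.09, -0.12, -0.17]]
t 32.2 jaw -12.68 down [ 0.068  0.008 -0.998] tcp [0.4413 0.017  0.318 ] w 0.0868 f [ 0.6 -0.2 -0.4]
4.968687234554884 23.42460653582093
```

View pics/p.png

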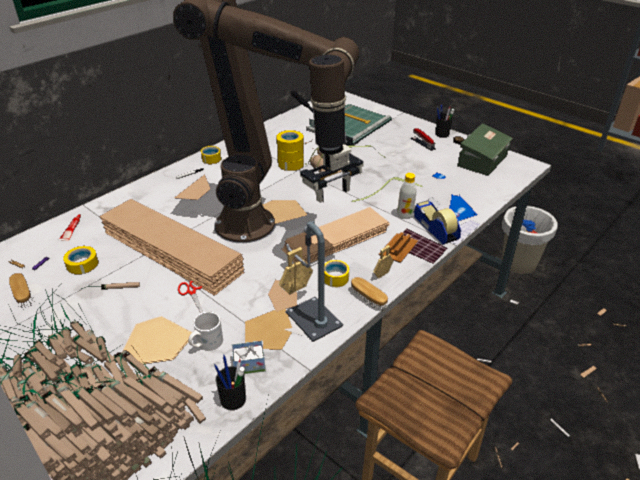

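The template hangs from the hook at scene (295,270), and the stand (400,245) is empty. The roll, brush, mug and small twin are where they were. The remaining sway is about ±0.25 px, less than 1 mm.

```bash
python3 -c "
from plant import close_job
print(close_job())"
```

```text
the job is handed in; nothing more can be done
None
```

I stilled the hook, hung the template on it by its eye and handed the job in at about 32 s of the 72 s allowed.

- **Stilling the hook:** I dropped the open fingers either side of the hook's arm as it passed centre, closed slowly to 10 mm and opened again. The swing went from about 0.40 rad to about 0.0075 rad, which is roughly ±1 mm at the arm and small but not zero. The measured resting angle was about 0.01 rad, which is within the measuring error.
- **Hanging the template:** I took the larger one from the stand, passed its eye over the hook's tip and lowered it until it pressed on the arm with about 10 N. I then raised it slightly, released it in small steps and drew the gripper back.
- **Last checks:** The final pictures show the template hanging at the middle of the hook's arm, with the robot clear of it. The remaining sway is about ±0.25 px, under 1 mm and close to picture noise. The other things on the bench look unmoved. The highest force I read was about 11 N; I did not read it continuously.
- **Off plan:** The tool tilted to nearly 4° over the moves, and these moves could not correct it. It did no visible harm to the placing.

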